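# Open the child-proof descaler jug

## Robot

A 6-joint arm with a two-finger parallel gripper is mounted at the origin on a cart in front of the work surface, level with it; the furniture and walls round the work are solid. World frame = base frame: x ahead of the robot, y to its left, z up, the work surface at z = 0. Lengths are in m, angles in rad, forces in N, time in s.
With the tool pointing down it reaches from about 0.35 to 0.975 m from the base axis. Payload 4.9 kg.
Tool frame: the origin (TCP) lies on the front face of the gripper's body, between the roots of the fingers; the fingertips stand 73 mm ahead of it and the grasp point (between the pads) lies 54 mm ahead of it; z points along the fingers, y is the line along which they close (so a half turn about z gives the same grasp; the last joint's range is limited). The gripper opens to 85 mm and grips with 20 to 120 N. Pads are 22 mm wide; open, the fingers measure 114 mm over their backs; the gripper's body (76 mm by 85 mm) begins 54 mm behind the grasp point. The pads swing forward as they close: fully open they stand 13 mm farther back than shut.
Start: joints at [1.063, 0.053, 1.613, -0, 1.476, -0.119], TCP at [0.237, 0.578, 0.304] pointing down, gripper open.
Joint ranges: [-3.01, 3.01], [-1.01, 2.22], [0.06, 2.58], [-1.02, 4.17], [0.09, 2.62], [-3.14, 3.14]. Speed limits (rad/s): [2.57, 2.57, 3.14, 3.14, 3.14, 3.14].

## Interface

Orientations are given as a rotation vector (axis times angle).
In Python, from station import status, imaging, order gives the robot as it stands.
- The arm moves only by the tool arm_command, never from a script. Its argument "increments" is a list of rows, each an object with "slide": the shift along the tool's x, y, z in m, a list of three; "spin": the turn about the tool's z in degrees; "gripper": the opening, from -1 (shut) to 1 (fully open). In form: [{"slide": [x, y, z], "spin": spin, "gripper": gripper}, ...]. A call has 1 to 8 rows; each row is the pose to reach, as a shift and turn from the pose commanded when the call began, along the tool's axes at that moment; what a row does not reach only later rows make up. A row lasts 1/12 s, in which the tool goes at most 41.7 mm and 7.16 degrees, less where a joint would pass 70% of its speed; a pose out of reach is approached as far as the arm can. A call with a gripper value outside its range is refused whole. The fingers move at their own pace and stop on an object; "newtons" is the grip in N (left out, the last holds). Time passes only in rows, so rows that repeat a pose let the fingers close. It gives the time, the measured TCP pose, the force, the opening and the grip force at its end, in the units of the state.
- status.get_obs(): the state, without advancing time (a new reading comes with each control period).
- imaging.get_image(name): name is "scene" or "top" or "wrist"; returns a dict with "frame" (384x512x3 uint8, red, green, blue), "vfov" (degrees; the focal length in pixels is half the picture's height over the tangent of half this angle, whatever the lens; pixels are square), "cx", "cy" (the principal point, pixels), "view" (4x4, takes a point from world to camera coordinates); the wrist camera has in their place "mount" (4x4, takes a point from camera to tool coordinates, whose origin is the TCP and whose axes are the flange's). Camera axes: x right, y up, looking along -z (the intrinsics and any distortion apply to the point x, -y, -z); pixel columns grow to the right and rows downward; lengths in m; the calibration is good to about 2 mm. A picture is of the moment at which its call begins: read the wrist's pose just before it. There is no depth.
- order.finish_job(): hands the job in; it is judged then, once.
The state is a dict: "t": time; "q": joint angles; "dq": joint speeds; "effort": joint torques, N m; "tool_pos": TCP position; "tool_rot": TCP orientation; "contact_force": force on the tool from outside, world axes, zero at the start; "wrist_torque": the same for the moment, N m; "opening": finger opening in m; "grip_force": force on a finger pad.
Only numpy, scipy, OpenCV 4.12 (cv2) and the standard library are available. Lean on these libraries where they do the work, as an engineer would, in place of code of your own. Each camera call takes 0.05 s, during which the arm holds its last target. There are 200 camera calls.

## Task

Open the squat square jug that has the push-and-turn safety cap: take the cap by its sides with a gentle grip, press it down, keep it pressed while you twist it counter-clockwise (seen from above) until it comes free, then lift it off. Finish while still holding the cap, upright and still, about 6 cm straight above the open mouth; do not put it down or let go. The cap is thin and must not be squeezed or pressed hard, the jug must stay standing where it is, and the other things on the worktop are to be left alone.

Things in the scene. Friction and masses are not known exactly. Their poses are not given: they have to be found in the camera images.
- jug: full, loose, heavy (2.1 to 3 kg) squat white plastic jug: square rounded body 110 x 110 mm, 90 mm high, a loop handle on its -x side (out to 91 mm from the axis, top at 85 mm), sloping shoulder up to 104 mm, round neck in the middle. Origin: centre of its underside, z up. Stands on the worktop (z = 0), yaw varies. The other, tall slim round bottle is not to be opened.
- cap: grey ribbed push-and-turn cap on the jug's neck: upright cylinder 53 mm across, 32 mm high, 30 g. Origin: centre of its underside, z up; locked, it is 120 mm above the jug's underside, 16 mm clear above the shoulder, so fingertips may reach a few mm below its skirt. Thin: it cracks if the fingers' forces on it (both pads added, squeeze and press) exceed 110 N; a grip of 20 to 40 N holds it.
- cap_top (a point): centre of the cap's flat top, 32 mm above the cap's origin, beside a raised pointer along the cap's +x; locked, that is the jug's +x within 0.05 rad. Locked, the cap can neither turn nor lift. A spring pushes it up: 8 N at rest, 12 N when pressed down 4.2 mm, from where it can turn; it bottoms out at 7 mm and 14 N, so press 5 to 7 mm.
- jug_mouth (a point): centre of the top of the jug's neck (28 mm across, inside the cap at first), 141 mm above the jug's origin. Pressed, the cap turns counter-clockwise seen from above (positive about z; clockwise is blocked); turned by 45 to 75 degrees (60 is best, end stop at 75) it is free: do not turn on, lift it straight up off the neck.
- bottle: tall slim round white bottle, 64 mm in diameter and 170 mm high, with a narrow plain cap; not to be opened or moved. Origin: centre of its underside.
- mug: speckled white mug, 88 x 121 x 100 mm, a bystander. Origin: centre of its underside.
- salt_shaker: salt shaker with a metal top, 44 mm in diameter and 90 mm high, a bystander. Origin: centre of its underside.
- lemon: lemon, 76 x 62 x 54 mm, a bystander. Origin: centre of its underside.
Mind the look-alikes: they are no part of the job. Of the things shaped like the cap, the grey one is meant.

How it is judged:
On the way, in this order (a step that is already met when the one before it is completed fails the run):
1. the cap is pressed down by more than 4 mm (z of cap in the frame of jug below 0.116 m), for 0.1 s.
2. the cap, still on the neck, is turned at least 0.7 rad from its locked direction (angle between the x axis of cap and the x axis of jug, either way round above 0.7 rad and z of cap in the frame of jug below 0.124 m), for 0.05 s.
At the end, for the whole second after the job is handed in: the cap is held in the fingers, still (under 30 mm/s) and upright within 0.25 rad, its underside 30 to 120 mm above the top of the jug's neck and within 30 mm of straight above it, not touching the jug; the jug stands upright and at rest, within 30 mm of where it stood (z of cap in the frame of jug_mouth between 0.03 and 0.12 m and horizontal distance between cap and jug_mouth below 0.03 m and angle between cap's own z axis and vertical below 0.25 rad and linear speed of cap below 0.03 m/s and contact force between cap and the fingers above 2 N and contact force between cap and jug below 0.1 N and angle between jug's own z axis and vertical below 0.05 rad and distance of jug from where it was at the start of the episode below 0.03 m and linear speed of jug below 0.02 m/s); the arm keeps its last pose, push and grip.
It fails at once if the fingers' total force on the cap exceeds 110 N (contact force between the fingers and cap above 110 N).
It fails at once if the jug is tipped by more than 0.15 rad or moved by more than 30 mm (angle between jug's own z axis and vertical above 0.15 rad or distance of jug from where it was at the start of the episode above 0.03 m).
It fails at once if the slim bottle or another bystander is moved by more than 20 mm (distance of any of bottle, mug, salt_shaker, lemon from where it was at the start of the episode above 0.02 m).
It also fails if it takes over 35 s, if anything falls off the work surface, if the arm or the gripper's body presses on something with over 40 N, if the wrist force passes 120 N, or if a joint passes its speed limit or range.

## Working session

There is one attempt and no reset: what is moved stays moved. The work goes in short steps, Python scripts to look and compute and a tool call to move; the robot and the scene stay as the last step left them, time stands still between calls to the robot, and variables do not carry over. Pictures are saved under pics/ and viewed, at most 10 in all, crops included, and the job is handed in when it is done.

Besides the shell and the picture viewer there is one more tool, called after ">>>" by a JSON object that holds its "method" and its "body". arm_command: Moves the arm, as the interface text tells. Its arguments: {"type":"object","properties":{"increments":{"type":"array","items":{"type":"object","properties":{"slide":{"type":"array","items":{"type":"number"}},"spin":{"type":"number"},"gripper":{"type":"number"}}}},"newtons":{"type":"number"}},"required":["increments"]}

```bash
mkdir -p pics
python3 - <<'E'
from station import status, imaging
import cv2,numpy as np
o=status.get_obs();print({k:np.round(v,3).tolist() for k,v in o.items()})
fr=[]
for n in("scene","top"):
    d=imaging.get_image(n);print(n,{k:np.round(v,4).tolist() if not isinstance(v,str) else v for k,v in d.items() if k!='frame'})
    cv2.imwrite(f'pics/{n}0.png',d['frame'][:,:,::-1])
E
```

```text
{'t': 0.0, 'q': [1.063, 0.053, 1.614, 0.0, 1.476, -0.119], 'dq': [-0.0, 0.001, 0.001, -0.001, -0.002, 0.001], 'effort': [-0.001, -39.367, -37.018, -0.0, 0.007, 0.0], 'tool_pos': [0.237, 0.578, 0.303], 'tool_rot': [-0.607, -3.082, 0.003], 'contact_force': [0.304, -0.043, 0.113], 'wrist_torque': [0.023, -0.046, -0.029], 'grip_force': 0.0, 'opening': 0.085}
scene {'vfov': 43.2104, 'cx': 242.6846, 'cy': 193.7619, 'view': [[-0.7941, -0.6077, -0.0107, 0.4283], [0.4, -0.5358, 0.7436, -0.2838], [-0.4576, 0.5862, 0.6686, -1.6421], [0.0, 0.0, 0.0, 1.0]]}
top {'vfov': 48.3945, 'cx': 251.5113, 'cy': 192.177, 'view': [[0.0279, -0.9996, 0.01, -0.0117], [0.9849, 0.0291, 0.1704, -0.5538], [-0.1706, 0.0051, 0.9853, -1.3958], [0.0, 0.0, 0.0, 1.0]]}
```

View pics/scene0.png

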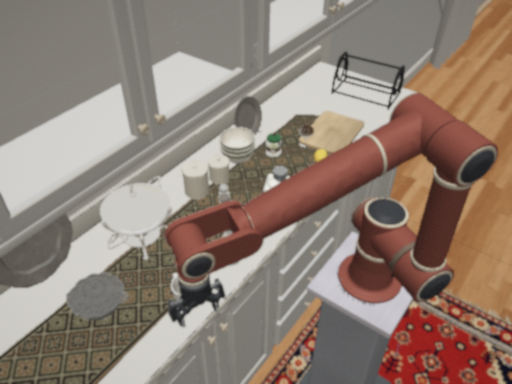

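View pics/top0.png

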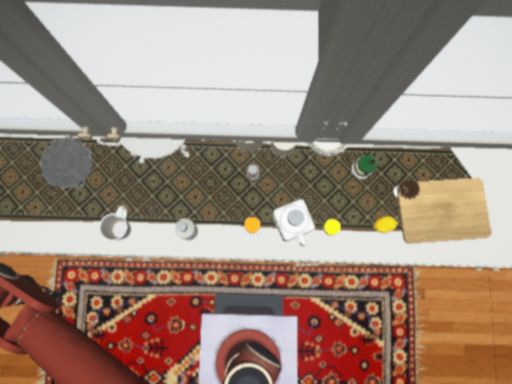

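The scene view shows the jug half-hidden behind the arm, around (278,178). In the top view the jug with its grey cap is near (295,218) and its handle points down-right at (302,240). The slim bottle is probably at (185,229).

```bash
cat > h.py <<'E'
import numpy as np,cv2
def f_of(d): return d['frame'].shape[0]/2/np.tan(np.radians(d['vfov'])/2)
def ray(d,u,v,V=None):
    V=d['view'] if V is None else V; V=np.array(V); f=f_of(d)
    c=np.array([(u-d['cx'])/f,-(v-d['cy'])/f,-1]); R=V[:3,:3]
    return -R.T@V[:3,3], R.T@c
def onz(d,u,v,z,V=None):
    o,r=ray(d,u,v,V); return o+r*(z-o[2])/r[2]
E
python3 - <<'E'
from h import *
from station import imaging
d=imaging.get_image("top");im=d['frame'][:,:,::-1]
cv2.imwrite('pics/topc.png',cv2.resize(im[180:260,160:360],None,fx=4,fy=4,interpolation=cv2.INTER_CUBIC))
for p in[(296,217)]: print(onz(d,*p,.152))
for p in[(185,229),(252,225),(332,227),(386,224),(115,222),(253,171)]: print(p,onz(d,*p,.05))
E
```

```text
[ 0.46180043 -0.13540892  0.152     ]
(185, 229) [0.42303492 0.22134126 0.05      ]
(252, 225) [ 0.44272429 -0.0005073   0.05      ]
(332, 227) [ 0.44373026 -0.26715097  0.05      ]
(386, 224) [ 0.45895987 -0.44783665  0.05      ]
(115, 222) [0.43959352 0.45467587 0.05      ]
(253, 171) [0.62673083 0.00118086 0.05      ]
```

View pics/topc.png

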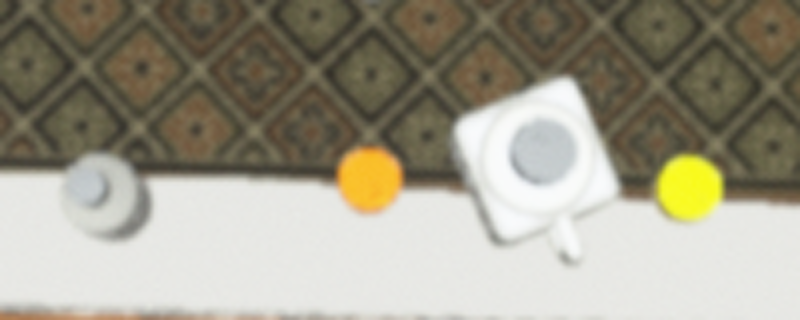

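The crop shows the grey cap at (544,152), which is full-image (296,218). The jug's handle points toward the robot and a little to the right, so the jug's yaw is about 0.37 rad. The slim bottle is at the left, and orange and yellow look-alikes are on either side of the jug. I'll move over the cap at this height.

>>> {"method": "arm_command", "body": {"increments": [{"slide":[-0.476,-0.574,0],"spin":0,"gripper":1},{"slide":[-0.476,-0.574,0],"spin":0,"gripper":1},{"slide":[-0.476,-0.574,0],"spin":0,"gripper":1},{"slide":[-0.476,-0.574,0],"spin":0,"gripper":1},{"slide":[-0.476,-0.574,0],"spin":0,"gripper":1},{"slide":[-0.476,-0.574,0],"spin":0,"gripper":1},{"slide":[-0.476,-0.574,0],"spin":0,"gripper":1},{"slide":[-0.476,-0.574,0],"spin":0,"gripper":1}]}}

```text
t: 0.82
tool_pos: [0.3364, 0.2584, 0.3036]
tool_rot: [0.606, 3.083, -0.0]
contact_force: [0.9, -0.8, 0.4]
opening: 0.0854
grip_force: 0.0
```

>>> {"method": "arm_command", "body": {"increments": [{"slide":[-0.263,-0.316,0],"spin":0,"gripper":1},{"slide":[-0.263,-0.316,0],"spin":0,"gripper":1},{"slide":[-0.263,-0.316,0],"spin":0,"gripper":1},{"slide":[-0.263,-0.316,0],"spin":0,"gripper":1},{"slide":[-0.263,-0.316,0],"spin":0,"gripper":1},{"slide":[-0.263,-0.316,0],"spin":0,"gripper":1},{"slide":[-0.263,-0.316,0],"spin":0,"gripper":1},{"slide":[-0.263,-0.316,0],"spin":0,"gripper":1}]}}

```text
t: 1.48
tool_pos: [0.4366, -0.0599, 0.3038]
tool_rot: [0.608, 3.082, 0.0]
contact_force: [1.0, 0.6, -0.3]
opening: 0.0856
grip_force: 0.0
```

>>> {"method": "arm_command", "body": {"increments": [{"slide":[-0.05,-0.06,0],"spin":0,"gripper":1},{"slide":[-0.05,-0.06,0],"spin":0,"gripper":1},{"slide":[-0.05,-0.06,0],"spin":0,"gripper":1},{"slide":[-0.05,-0.06,0],"spin":0,"gripper":1}]}}

```text
t: 1.82
tool_pos: [0.4602, -0.1336, 0.3033]
tool_rot: [-0.612, -3.08, -0.001]
contact_force: [-0.5, 1.0, 0.1]
opening: 0.0851
grip_force: 0.0
```

Run:
```python
from h import *
from station import imaging,status
o=status.get_obs();print({k:np.round(o[k],4).tolist() for k in('t','q','tool_pos','tool_rot')})
d=imaging.get_image("wrist")
print({k:np.round(v,4).tolist() for k,v in d.items() if k!='frame'})
cv2.imwrite('pics/w1.png',d['frame'][:,:,::-1])
d=imaging.get_image("scene");cv2.imwrite('pics/s1.png',d['frame'][:,:,::-1])
```

```text
{'t': 1.8167, 'q': [-0.4382, -0.3069, 1.9413, 0.0003, 1.509, -1.6168], 'tool_pos': [0.4602, -0.1336, 0.3033], 'tool_rot': [-0.6118, -3.0797, -0.0011]}
{'vfov': 66.7822, 'cx': 253.3411, 'cy': 193.948, 'mount': [[0.0004, 0.9599, 0.2803, 0.0722], [1.0, -0.0005, 0.0003, 0.0006], [0.0004, 0.2803, -0.9599, -0.0706], [0.0, 0.0, 0.0, 1.0]]}
```

View pics/w1.png

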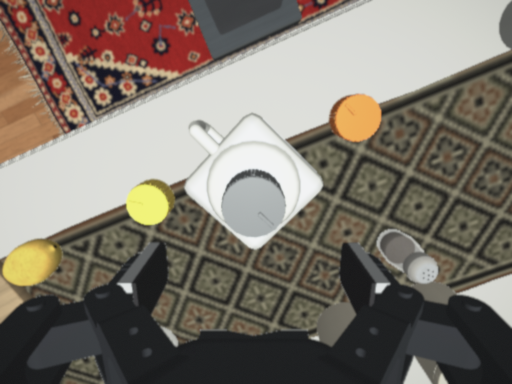

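The wrist view shows the jug's grey cap at about (253,205), with the pointer toward (272,225). The orange and yellow caps stand to the sides at (356,117) and (150,203). Next I'll refine the cap's centre by casting its outline.

```bash
cat >> h.py <<'E'
from scipy.spatial.transform import Rotation as Ro
def wview(d,o):
    T=np.eye(4);T[:3,:3]=Ro.from_rotvec(o['tool_rot']).as_matrix();T[:3,3]=o['tool_pos']
    return np.linalg.inv(T@np.array(d['mount']))
def capfit(d,V,c,r,z):
    im=cv2.cvtColor(d['frame'],cv2.COLOR_RGB2HSV).astype(int)
    m=((im[...,1]<70)&(im[...,2]>95)&(im[...,2]<190)).astype(np.uint8)
    roi=np.zeros_like(m);cv2.circle(roi,c,r,1,-1);m=cv2.morphologyEx(m*roi,cv2.MORPH_OPEN,np.ones((3,3)))
    m=cv2.morphologyEx(m,cv2.MORPH_CLOSE,np.ones((7,7)))
    ct=max(cv2.findContours(m,0,1)[0],key=cv2.contourArea)[:,0]
    P=np.float32([onz(d,u+0.,v+0.,z,V)[:2] for u,v in ct])
    return m,P,cv2.minEnclosingCircle(P),cv2.fitEllipse(P)
E
python3 - <<'E'
from h import *
from station import imaging,status
o=status.get_obs();d=imaging.get_image("wrist");V=wview(d,o)
m,P,c,e=capfit(d,V,(253,205),42,.152);print(c,e, d['frame'][205,240],d['frame'][180,253],d['frame'][230,253])
a=onz(d,259,212,.152,V);b=onz(d,273,226,.152,V);print('pointer yaw',np.arctan2(*(b-a)[1::-1]))
x=d['frame'][:,:,::-1].copy();x[cv2.Canny(m*255,50,100)>0]=(0,0,255)
cv2.imwrite('pics/w2.png',cv2.resize(x[140:270,170:340],None,fx=4,fy=4))
d=imaging.get_image("top");m,P,c,e=capfit(d,d['view'],(296,218),10,.152);print(c,e)
print(V[:3,:3].T[:,2], d['frame'].shape)
E
```

```text
((0.4653434753417969, -0.13301236927509308), 0.032633036375045776) ((0.46452441811561584, -0.13461098074913025), (0.05417414382100105, 0.05645769461989403), 89.85578155517578) [176 182 182] [182 187 187] [171 176 176]
pointer yaw 0.37051852659132095Traceback (most recent call last):
  File "<stdin>", line 8, in <module>
  File "h.py", line 18, in capfit
    ct=max(cv2.findContours(m,0,1)[0],key=cv2.contourArea)[:,0]
       ~~~^^^^^^^^^^^^^^^^^^^^^^^^^^^^^^^^^^^^^^^^^^^^^^^^
ValueError: max() iterable argument is empty
```

View pics/w2.png

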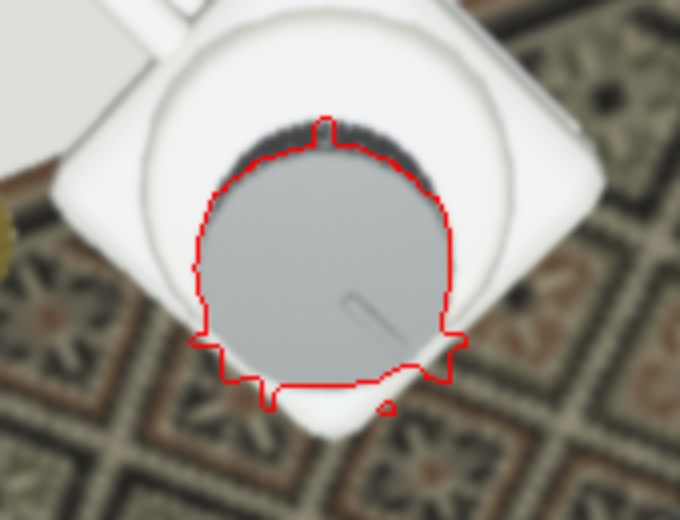

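The crop shows the cap's top spanning x 198–450 and y 148–388, so its centre is at full-image (251.0,207.0).

Run:
```python
from h import *
from station import imaging,status
o=status.get_obs();d=imaging.get_image("wrist");V=wview(d,o)
for p in[(251,207),(219.5,207),(282.5,207),(251,177),(251,237)]: print(p,onz(d,*p,.152,V))
p=onz(d,251,207,.152,V);R=Ro.from_rotvec(o['tool_rot']).as_matrix()
print('tool slide',R.T@(p-o['tool_pos']),o['tool_pos'])
d=imaging.get_image("top");print(onz(d,295.6,217.6,.152))
```

```text
(251, 207) [ 0.4629488  -0.13356025  0.152     ]
(219.5, 207) [ 0.45337474 -0.15707464  0.152     ]
(282.5, 207) [ 0.47252252 -0.11004672  0.152     ]
(251, 177) [ 0.44003146 -0.12416762  0.152     ]
(251, 237) [ 0.48730592 -0.14354298  0.152     ]
tool slide [-0.00368531 -0.00132038  0.15176831] [ 0.46004493 -0.13098741  0.30376921]
[ 0.45989442 -0.13418634  0.152     ]
```

>>> {"method": "arm_command", "body": {"increments": [{"slide":[-0.003,-0.001,0.03],"spin":0,"gripper":1},{"slide":[-0.003,-0.001,0.06],"spin":0,"gripper":1},{"slide":[-0.003,-0.001,0.085],"spin":0,"gripper":1},{"slide":[-0.003,-0.001,0.105],"spin":0,"gripper":1},{"slide":[-0.003,-0.001,0.115],"spin":0,"gripper":1},{"slide":[-0.003,-0.001,0.115],"spin":0,"gripper":1},{"slide":[-0.003,-0.001,0.115],"spin":0,"gripper":1}]}}

```text
t: 2.7
tool_pos: [0.4628, -0.1338, 0.1893]
tool_rot: [0.605, 3.083, -0.0]
contact_force: [0.1, 0.6, 0.3]
opening: 0.0855
grip_force: 0.0
```

Run:
```python
from h import *
from station import imaging,status
o=status.get_obs();print({k:np.round(o[k],4).tolist() for k in('t','tool_pos','contact_force','q')})
d=imaging.get_image("wrist")
cv2.imwrite('pics/w3.png',d['frame'][:,:,::-1])
```

```text
{'t': 2.7, 'tool_pos': [0.4628, -0.1338, 0.1893], 'contact_force': [0.1378, 0.6129, 0.2647], 'q': [-0.436, -0.1984, 2.0479, 0.0, 1.2919, -1.619]}
```

View pics/w3.png

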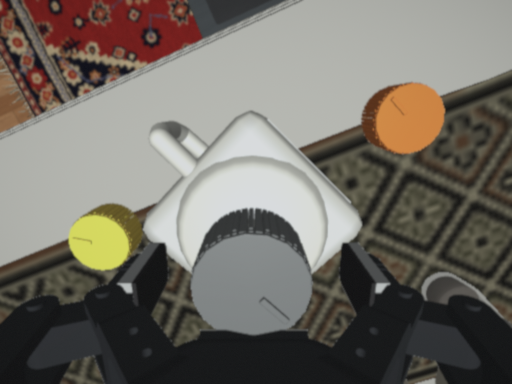

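The cap at (251,284) sits midway between the fingers, at about x 160 and 345. I'll close gently.

>>> {"method": "arm_command", "body": {"increments": [{"slide":[0,0,0],"spin":0,"gripper":-1},{"slide":[0,0,0],"spin":0,"gripper":-1},{"slide":[0,0,0],"spin":0,"gripper":-1},{"slide":[0,0,0],"spin":0,"gripper":-1},{"slide":[0,0,0],"spin":0,"gripper":-1},{"slide":[0,0,0],"spin":0,"gripper":-1},{"slide":[0,0,0],"spin":0,"gripper":-1},{"slide":[0,0,0],"spin":0,"gripper":-1}], "newtons": 30}}

```text
t: 3.42
tool_pos: [0.4633, -0.1346, 0.1906]
tool_rot: [0.607, 3.08, -0.001]
contact_force: [-1.4, -0.1, 7.2]
opening: 0.0518
grip_force: 31.8
```

>>> {"method": "arm_command", "body": {"increments": [{"slide":[0,0,0.001],"spin":0,"gripper":-1},{"slide":[0,0,0.002],"spin":0,"gripper":-1},{"slide":[0,0,0.003],"spin":0,"gripper":-1},{"slide":[0,0,0.004],"spin":0,"gripper":-1},{"slide":[0,0,0.004],"spin":0,"gripper":-1},{"slide":[0,0,0.004],"spin":0,"gripper":-1}]}}

```text
t: 3.92
tool_pos: [0.4634, -0.1347, 0.1873]
tool_rot: [0.607, 3.081, -0.001]
contact_force: [-4.4, 1.3, 10.1]
opening: 0.0514
grip_force: 32.2
```

>>> {"method": "arm_command", "body": {"increments": [{"slide":[0,0,0.001],"spin":0,"gripper":-1},{"slide":[0,0,0.002],"spin":0,"gripper":-1},{"slide":[0,0,0.003],"spin":0,"gripper":-1},{"slide":[0,0,0.003],"spin":0,"gripper":-1},{"slide":[0,0,0.003],"spin":0,"gripper":-1}]}}

```text
t: 4.33
tool_pos: [0.4634, -0.1347, 0.1846]
tool_rot: [0.607, 3.081, -0.001]
contact_force: [-5.6, 0.8, 11.7]
opening: 0.0516
grip_force: 32.4
```

Run:
```python
from h import *
from station import imaging,status
for i in range(3):
    o=status.get_obs();print({k:np.round(o[k],4).tolist() for k in('t','tool_pos','contact_force','grip_force','opening')})
    d=imaging.get_image("wrist")
cv2.imwrite('pics/w4.png',d['frame'][:,:,::-1])
```

```text
{'t': 4.3333, 'tool_pos': [0.4634, -0.1347, 0.1846], 'contact_force': [-5.6404, 0.7552, 11.7252], 'grip_force': 32.4012, 'opening': 0.0516}
{'t': 4.3833, 'tool_pos': [0.4634, -0.1347, 0.1846], 'contact_force': [-5.27, 2.258, 11.6741], 'grip_force': 32.4013, 'opening': 0.0515}
{'t': 4.4333, 'tool_pos': [0.4634, -0.1347, 0.1847], 'contact_force': [-5.3924, 1.5898, 12.7714], 'grip_force': 32.4005, 'opening': 0.0517}
```

View pics/w4.png

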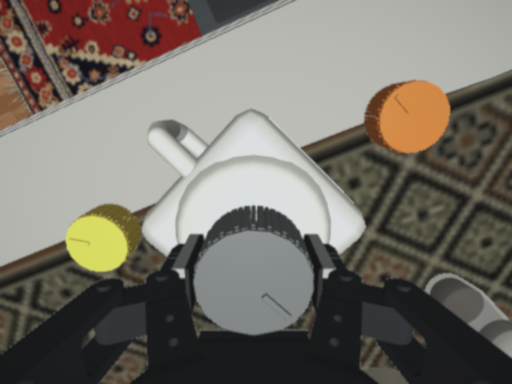

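The cap is gripped squarely at (254,282), and the force of about 12 N puts it right at the release depth. I'll press 1.5 mm more and start the twist slowly.

>>> {"method": "arm_command", "body": {"increments": [{"slide":[0,0,0.001],"spin":0,"gripper":-1},{"slide":[0,0,0.0015],"spin":0,"gripper":-1},{"slide":[0,0,0.0015],"spin":0,"gripper":-1},{"slide":[0,0,0.0015],"spin":-2,"gripper":-1},{"slide":[0,0,0.0015],"spin":-4,"gripper":-1},{"slide":[0,0,0.0015],"spin":-6,"gripper":-1},{"slide":[0,0,0.0015],"spin":-8,"gripper":-1},{"slide":[0,0,0.0015],"spin":-8,"gripper":-1}]}}

```text
t: 5.15
tool_pos: [0.4644, -0.1351, 0.184]
tool_rot: [0.388, 3.113, -0.003]
contact_force: [-3.1, 1.4, 12.6]
opening: 0.0516
grip_force: 32.4
```

Run:
```python
from h import *
from station import imaging,status
o=status.get_obs();print({k:np.round(o[k],4).tolist() for k in('t','tool_pos','tool_rot','contact_force','wrist_torque','grip_force','q')})
d=imaging.get_image("wrist");V=wview(d,o)
cv2.imwrite('pics/w5.png',d['frame'][200:384,150:360,::-1].repeat(2,0).repeat(2,1))
```

```text
{'t': 5.15, 'tool_pos': [0.4644, -0.1351, 0.184], 'tool_rot': [0.3881, 3.1125, -0.0027], 'contact_force': [-3.0642, 1.3507, 12.5531], 'wrist_torque': [0.0966, 0.3919, 0.0226], 'grip_force': 32.4246, 'q': [-0.437, -0.1896, 2.0499, -0.0001, 1.276, -1.7597]}
```

View pics/w5.png

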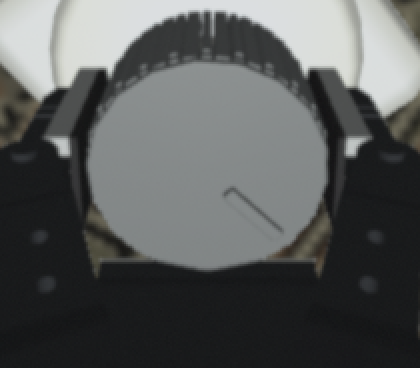

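The pointer keeps its place in the gripper and the wrist torque is near zero, so the cap is turning with the fingers. I'll go on to 60°.

>>> {"method": "arm_command", "body": {"increments": [{"slide":[0,0,0.0005],"spin":-4,"gripper":-1},{"slide":[0,0,0.0008],"spin":-8,"gripper":-1},{"slide":[0,0,0.0008],"spin":-12,"gripper":-1},{"slide":[0,0,0.0008],"spin":-16,"gripper":-1},{"slide":[0,0,0.0008],"spin":-20,"gripper":-1},{"slide":[0,0,0.0008],"spin":-24,"gripper":-1},{"slide":[0,0,0.0008],"spin":-28,"gripper":-1},{"slide":[0,0,0.0008],"spin":-28,"gripper":-1}]}}

```text
t: 5.87
tool_pos: [0.4651, -0.1353, 0.1838]
tool_rot: [-0.378, 3.112, -0.006]
contact_force: [-0.1, 0.2, 11.6]
opening: 0.0518
grip_force: 32.4
```

>>> {"method": "arm_command", "body": {"increments": [{"slide":[0,0,0],"spin":-4,"gripper":-1},{"slide":[0,0,0],"spin":-8,"gripper":-1},{"slide":[0,0,0],"spin":-12,"gripper":-1},{"slide":[0,0,0],"spin":-16,"gripper":-1},{"slide":[0,0,0],"spin":-20,"gripper":-1},{"slide":[0,0,0],"spin":-24,"gripper":-1},{"slide":[0,0,0],"spin":-24,"gripper":-1},{"slide":[0,0,0],"spin":-24,"gripper":-1}]}}

```text
t: 6.53
tool_pos: [0.4652, -0.1353, 0.1839]
tool_rot: [-1.014, 2.967, -0.008]
contact_force: [0.1, 0.0, 12.1]
opening: 0.0516
grip_force: 32.5
```

Run:
```python
from h import *
from station import imaging,status
o=status.get_obs();print({k:np.round(o[k],4).tolist() for k in('t','tool_pos','tool_rot','contact_force','wrist_torque','grip_force','q')})
d=imaging.get_image("wrist");V=wview(d,o)
cv2.imwrite('pics/w6.png',d['frame'][:,:,::-1])
```

```text
{'t': 6.5333, 'tool_pos': [0.4652, -0.1353, 0.1839], 'tool_rot': [-1.0139, 2.9671, -0.0084], 'contact_force': [0.1281, 0.0151, 12.141], 'wrist_torque': [0.0479, -0.014, 0.0734], 'grip_force': 32.4626, 'q': [-0.437, -0.1887, 2.0494, 0.0003, 1.2729, -2.6664]}
```

View pics/w6.png

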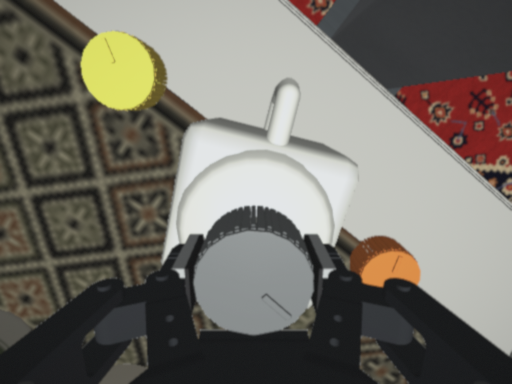

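The jug has turned about 60° in the camera view, with its handle now at (283,110), while the pointer is unmoved in the gripper. The cap has therefore turned about 60° on the jug and should be free, so I'll lift it straight up.

>>> {"method": "arm_command", "body": {"increments": [{"slide":[0,0,-0.003],"spin":0,"gripper":-1},{"slide":[0,0,-0.007],"spin":0,"gripper":-1},{"slide":[0,0,-0.012],"spin":0,"gripper":-1},{"slide":[0,0,-0.018],"spin":0,"gripper":-1},{"slide":[0,0,-0.025],"spin":0,"gripper":-1},{"slide":[0,0,-0.033],"spin":0,"gripper":-1},{"slide":[0,0,-0.041],"spin":0,"gripper":-1},{"slide":[0,0,-0.047],"spin":0,"gripper":-1}]}}

```text
t: 7.25
tool_pos: [0.4627, -0.1341, 0.2274]
tool_rot: [-1.016, 2.973, 0.0]
contact_force: [-0.3, -0.1, 0.1]
opening: 0.0515
grip_force: 31.7
```

>>> {"method": "arm_command", "body": {"increments": [{"slide":[0,0,-0.01],"spin":0,"gripper":-1},{"slide":[0,0,-0.02],"spin":0,"gripper":-1},{"slide":[0,0,-0.03],"spin":0,"gripper":-1},{"slide":[0,0,-0.037],"spin":0,"gripper":-1},{"slide":[0,0,-0.04],"spin":0,"gripper":-1},{"slide":[0,0,-0.04],"spin":0,"gripper":-1},{"slide":[0,0,-0.04],"spin":0,"gripper":-1},{"slide":[0,0,-0.04],"spin":0,"gripper":-1}]}}

```text
t: 7.92
tool_pos: [0.4624, -0.1341, 0.2659]
tool_rot: [1.015, -2.972, -0.001]
contact_force: [-0.7, 0.5, 0.0]
opening: 0.0513
grip_force: 31.7
```

Run:
```python
from h import *
from station import imaging,status
o=status.get_obs();print({k:np.round(o[k],4).tolist() for k in('t','tool_pos','tool_rot','contact_force','grip_force','opening','dq')})
d=imaging.get_image("wrist")
s=imaging.get_image("top")
a=cv2.resize(d['frame'],(400,300));b=cv2.resize(s['frame'][150:270,210:370],(400,300))
cv2.imwrite('pics/w7.png',np.hstack([a,b])[:,:,::-1])
```

```text
{'t': 7.9167, 'tool_pos': [0.4624, -0.1341, 0.2659], 'tool_rot': [1.0154, -2.972, -0.0014], 'contact_force': [-0.7015, 0.5421, 0.017], 'grip_force': 31.7069, 'opening': 0.0513, 'dq': [-0.0008, 0.0026, 0.0045, -0.001, 0.0012, -0.0009]}
```

View pics/w7.png

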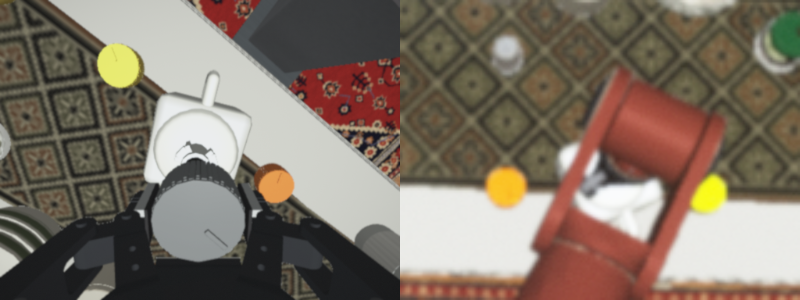

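The cap is in the fingers at (197,222), the neck at (198,150) is open below it, and the jug is still standing. The cap is about 56 mm above the mouth, so I'll hand in.

```bash
python3 -c "
from station import order;print(order.finish_job())"
```

```text
the job is handed in; nothing more can be done
None
```

I pressed the grey cap down, turned it about 60° counter-clockwise and lifted it off. I handed the job in with the cap held still about 56 mm above the open mouth; no verdict came back.

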